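# Candle an egg

### The arm

A 6-joint arm with a two-finger parallel gripper is mounted at the origin on a cart in front of the work surface, level with it; the furniture and walls round the work are solid. World frame = base frame: x ahead of the robot, y to its left, z up, the work surface at z = 0. Lengths are in m, angles in rad, forces in N, time in s.
With the tool pointing down it reaches from about 0.375 to 0.975 m from the base axis. Payload 3.8 kg.
Tool frame: the origin (TCP) lies at the very end of the fingers, on their centre line; the grasp point (between the pads) lies 19 mm behind it; y points along the fingers, x is the direction in which the jaws open and shut, and the axes are right-handed (so a half turn about y gives the same grasp; the last joint's range is limited). The gripper opens to 85 mm and grips with 20 to 120 N. Pads are 22 mm wide; open, the fingers measure 114 mm over their backs; the gripper's body (76 mm by 85 mm) begins 54 mm behind the grasp point. The pads swing forward as they close: fully open they stand 13 mm farther back than shut.
Start: joints at [-1.385, 0.264, 1.604, -0, 1.274, -0.037], TCP at [0.149, -0.658, 0.231] pointing down, gripper open.
Joint ranges: [-2.63, 2.63], [-0.94, 2.18], [0.31, 2.57], [-1.31, 4.45], [0, 2.66], [-2.55, 2.55]. Speed limits (rad/s): [2.57, 2.57, 3.14, 3.14, 3.14, 3.14].

### API

Orientations are given as a rotation vector (axis times angle).
In Python, from workcell import bot, cams gives the robot as it stands.
- The arm moves only by the tool play_rows, never from a script. Its argument "motion" is a list of rows, each a list of 2 entries, a list of its own where there are three numbers: the shift along the world's x, y, z normalised to -1 to 1, where 1 is 400 mm, then the turn, a rotation vector about the world's x, y, z normalised to -1 to 1, where 1 is pi/4 rad. In form: [[[tx, ty, tz], [ax, ay, az]], ...]. A call has 1 to 10 rows; each row is the pose to reach, as a shift and turn from the pose commanded when the call began; what a row does not reach only later rows make up. A row lasts 1/8 s, in which the tool goes at most 62.5 mm and 10.7 degrees, less where a joint would pass 70% of its speed; a pose out of reach is approached as far as the arm can. A call with a number of a shift or a turn outside -1 to 1 is refused whole. A call with a gripper value outside its range is refused whole. "gripper" is the closure, from 0 (fully open) to 1 (shut), set as the call begins (left out, the last holds). The fingers move at their own pace and stop on an object; "squeeze" is the grip in N (left out, the last holds). Time passes only in rows, so rows that repeat a pose let the fingers close. It gives the time, the measured TCP pose, the force and the opening at its end, in the units of the state.
- bot.read_state(): the state, without advancing time (a new reading comes with each control period).
- cams.read_camera(name): name is "scene" or "top" or "wrist"; returns (picture, depth): 384x512x3 uint8, red, green, blue; 384x512 float32, m along the optical axis (not along the pixel's ray), 0 where there is no reading.
- cams.calibration(name): a dict with "mtx" (3x3 intrinsics, pixels), "k1" (the pictures are not rectified: a ray, as slopes to the right and down, at radius r is drawn at 1 + k1 r^2 times it, then the intrinsics apply), "R" (3x3) and "t" (3): a world point X has camera coordinates R X + t; the wrist camera has in their place "tool_from_camera" (4x4, takes a point from camera to tool coordinates, whose origin is the TCP and whose axes are the tool frame's). Camera axes: x right, y down, z forward; pixel columns grow to the right and rows downward; lengths in m; the calibration is good to about 2 mm. A picture is of the moment at which its call begins: read the wrist's pose just before it. calibration takes no time and is no camera call.
- bot.finish_job(): hands the job in, once; it reports no verdict.
Trained networks look in the newest picture that a camera, given by its name, has taken for a name from the list of things; names that differ only in an ending like _2 or _b are one class to them, and where a whole thing is asked for, a point or a joint stands for the part that bears it (a point fixed in the world has none). Each returns a list of dicts, best first, with "conf" (0 to 1); they miss things now and then, are a little off and sometimes report something else, mostly with a low value. They report only what shows in the picture. A call takes as long as a camera call.
- cams.recognise(camera, label): "xyz" ([x, y, z] in m, in the coordinates of the camera as it stood for that picture, good to about 4 mm: the middle of the surface that is visible of it).
- cams.regions_of(camera, label): "mask" (384x512 bool, what is visible of it).
- cams.mark_of(camera, label): "xyz" ([x, y, z] in m, in the coordinates of the camera as it stood for that picture, good to about 4 mm: a listed point, or the origin of a listed thing).
The state is a dict: "time": time; "q": joint angles; "joint_vel": joint speeds; "joint_torque": joint torques, N m; "tool_pos": TCP position; "tcp_rot": TCP orientation; "wrist_force": force on the tool from outside, world axes, zero at the start; "torque": the same for the moment, N m; "width": opening from 0.0 (shut) to 1.0 (fully open).
Only numpy, scipy, OpenCV 4.12 (cv2) and the standard library are available. Lean on these libraries where they do the work, as an engineer would, in place of code of your own. Each camera call takes 0.05 s, during which the arm holds its last target.

### The job

Check the brown egg at the candling lamp: draw it up out of its cup in the egg rack, tilt it so that its big end (the lower end in the cup) points squarely into the lamp's bright window, and bring it in front of the middle of the window with a gap of about 2 cm. Finish while holding it still there, without the egg touching the lamp. The white egg stays in its cup, and the pepper jar, the price card and the tape roll stay where they are.

Things in the scene. Friction and masses are not known exactly. Their poses are not given: they have to be found in the camera images.
- brown_egg: the brown egg, about 60 g, rigid shell, 60 mm long and 42 mm across at the girth, which lies 27 mm above its big end. It stands on its big end in one of the two rack cups. Origin: the tip of the big end; +z runs along the egg's long axis to the small end. Round, so its yaw means nothing.
- white_egg: a white egg of the same size and the same axes, in the other cup of the rack; must stay there
- egg_rack: fixed egg rack: wooden board 160 x 64 x 18 mm with two grey round cups, 41 mm outside and 35 mm inside diameter, centres at x = -40 and +40 mm, y = 0. Rims are 48 mm above the table; a seated egg's big end is 35.5 mm above it (12.5 mm below the rim). Origin: centre of the board's underside; x along the board, z up.
- lamp_head: head of the fixed candling lamp: grey cylinder, 52 mm diameter, 90 mm long; at its upper end a bright round window, 40 mm diameter, in a black ring, 190 mm above the table. Origin: centre of the window; +z points straight out of it, 50 degrees from vertical, leaning towards the robot; y is level; the head extends along -z. The checked egg's +z lies along this +z.
- candling_lamp: the lamp's fixed foot and post: black round base 110 mm in diameter, 20 mm high, post up to 155 mm, carrying the head. Origin: centre of the base's underside, z up. The window centre is at (-30, 0, 190) mm in this frame, and the window looks to -x and up.
- pepper_jar: white pepper jar with a dark cap, 44 mm in diameter, 96 mm high, standing near the lamp; not to be moved. Origin: centre of its underside
- price_card: white price card upright in a black plastic block, 32 x 100 x 81 mm, standing near the lamp; not to be moved. Origin: centre of its underside
- tape_roll: roll of brown packing tape lying flat, 96 mm in diameter, 48 mm high; not to be moved. Origin: centre of its underside

How it is judged:
By the outcome, as a careful person would: the job done as asked, in the order asked, and still so for the second after the job is handed in, while the arm keeps its last pose, push and grip.
It also fails if it takes over 34 s, if anything falls off the work surface, if the arm or the gripper's body presses on something with over 40 N, if the wrist force passes 120 N, or if a joint passes its speed limit or range.

## Working session

There is one attempt and no reset: what is moved stays moved. The work goes in short steps, Python scripts to look and compute and a tool call to move; the robot and the scene stay as the last step left them, time stands still between calls to the robot, and variables do not carry over. Pictures are saved under pics/ and viewed, and the job is handed in when it is done.

Besides the shell and the picture viewer there is one more tool, called after "Request:" as a command line: name --argument value ..., lists and objects as JSON in quotes. play_rows: Moves the arm, as the interface text tells. Its arguments: {"type":"object","properties":{"motion":{"type":"array","items":{"type":"array"}},"gripper":{"type":"number"},"squeeze":{"type":"number"}},"required":["motion"]}

```bash
mkdir -p pics; ls; cat > h.py <<'E'
import numpy as np, cv2
from scipy.spatial.transform import Rotation as Ro
from workcell import bot, cams
def w(cam,p,c=None):
    c=c or cams.calibration(cam); p=np.array(p)
    if 'R' in c: return np.array(c['R']).T@(p-np.array(c['t']))
    s=bot.read_state(); T=np.array(c['tool_from_camera']); q=T[:3,:3]@p+T[:3,3]
    return Ro.from_rotvec(s['tcp_rot']).as_matrix()@q+np.array(s['tool_pos'])
def save(n,im): cv2.imwrite('pics/'+n+'.png',im[:,:,::-1])
def cloud(cam,d,mask):
    c=cams.calibration(cam);K=np.array(c['mtx']);k=c['k1']
    v,u=np.nonzero(mask&(d>0)); z=d[v,u]
    xy=cv2.undistortPoints(np.stack([u,v],1).astype(float)[:,None],K,np.array([k,0,0,0.]))[:,0]
    P=np.c_[xy*z[:,None],z]
    return (P-np.array(c['t']))@np.array(c['R']),u,v
E
python3 - <<'E'
from h import *
print(bot.read_state())
for c in ['scene','top']:
    im,d=cams.read_camera(c); save(c+'0',im); np.save(c+'d.npy',d)
    for l in ['brown_egg','white_egg','egg_rack','lamp_head','candling_lamp','pepper_jar','price_card','tape_roll']:
        for f in (cams.mark_of,) :
            r=f(c,l); print(c,l,[(round(x['conf'],2),w(c,x['xyz']).round(3)) for x in r[:2]])
print(bot.read_state()['time'])
E
```

```text
pics
{'time': 0.0, 'q': array([-1.38486733e+00,  2.64747566e-01,  1.60542890e+00,  2.56181123e-05,
        1.27370878e+00, -3.69062964e-02]), 'joint_vel': array([ 0.00168579,  0.00023864, -0.00028254,  0.00012497, -0.00249864,
        0.00042735]), 'joint_torque': array([-2.26835050e-04, -5.15117705e+01, -3.67318225e+01, -1.85466756e-04,
        1.29128623e-02,  1.05921356e-05]), 'tool_pos': array([ 0.14903353, -0.65756073,  0.22993617]), 'tcp_rot': array([-1.30482948,  1.04469513, -1.04181778]), 'wrist_force': array([ 0.2012227 , -0.07107755, -0.49128181]), 'torque': array([-0.01111978,  0.06046437,  0.00641471]), 'width': 0.9984256186227263}
scene brown_egg [(0.71, array([0.444, 0.374, 0.035]))]
scene white_egg [(0.56, array([0.531, 0.391, 0.037]))]
scene egg_rack [(0.7, array([0.486, 0.382, 0.001]))]
scene lamp_head [(0.94, array([ 0.474, -0.279,  0.189]))]
scene candling_lamp [(0.72, array([ 0.489, -0.307, -0.   ]))]
scene pepper_jar [(0.47, array([ 0.339, -0.283, -0.002]))]
scene price_card [(0.76, array([ 0.341, -0.396, -0.001]))]
scene tape_roll [(0.74, array([ 0.664,  0.224, -0.003]))]
top brown_egg [(0.51, array([0.447, 0.371, 0.035])), (0.4, array([ 0.495, -0.309, -0.   ]))]
top white_egg [(0.74, array([ 0.493, -0.308, -0.001])), (0.55, array([0.528, 0.382, 0.033]))]
top egg_rack [(0.55, array([ 0.485,  0.377, -0.005]))]
top lamp_head [(0.85, array([ 0.473, -0.281,  0.185]))]
top candling_lamp [(0.74, array([ 0.34 , -0.402, -0.001])), (0.67, array([ 0.494, -0.31 , -0.002]))]
top pepper_jar [(0.56, array([ 0.341, -0.284,  0.002]))]
top price_card [(0.57, array([ 0.344, -0.401, -0.   ]))]
top tape_roll [(0.79, array([ 0.666,  0.224, -0.004]))]
0.9
```

View pics/scene0.png

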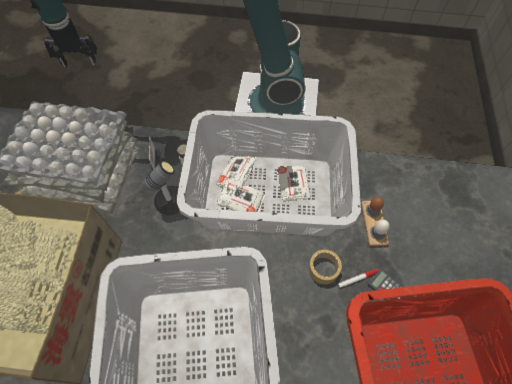

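View pics/top0.png

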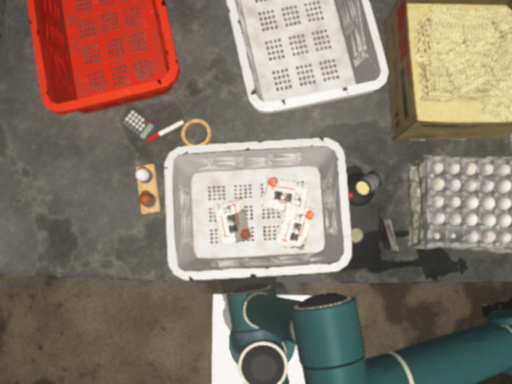

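The scene view shows the rack at right (375,225), with the brown egg at (377,203) and the white egg at (381,228). The lamp is at (165,180), with a crate between it and the rack. The two cameras agree on the rough positions, so next I'll refine them with depth.

```bash
python3 - <<'E'
from h import *
for c in ['scene','top']:
    d=np.load(c+'d.npy'); im=cv2.imread(f'pics/{c}0.png')
    u0={'scene':(110,120,210,230),'top':(340,160,420,260)}[c]
    cv2.imwrite(f'pics/{c}_lamp.png',cv2.resize(im[u0[1]:u0[3],u0[0]:u0[2]],None,fx=5,fy=5,interpolation=cv2.INTER_CUBIC))
    for l in ['brown_egg','white_egg','egg_rack','lamp_head']:
        r=cams.regions_of(c,l)
        for x in r[:2]:
            P,u,v=cloud(c,d,x['mask']); 
            if len(P)<10: continue
            np.savez(f'{c}_{l}.npz',P=P,u=u,v=v) if x is r[0] else 0
            print(c,l,round(x['conf'],2),len(P),P.mean(0).round(3),np.percentile(P,2,axis=0).round(3),np.percentile(P,98,axis=0).round(3))
    P,u,v=cloud(c,d,d>0)
    # obstacle heights map
    for name,(xa,xb,ya,yb) in dict(lampwin=(.42,.54,-.36,-.24),crate=(.3,.7,-.2,.3),jar=(.3,.38,-.31,-.25),card=(.3,.4,-.46,-.34),trays=(.3,.7,-.8,-.45)).items():
        m=(P[:,0]>xa)&(P[:,0]<xb)&(P[:,1]>ya)&(P[:,1]<yb); print(c,name,m.sum(),np.percentile(P[m,2],[50,95,99.5]).round(3))
    # lamp window: bright pixels
    hsv=cv2.cvtColor(im,cv2.COLOR_BGR2HSV)
    g=hsv[v,u]; m=(P[:,0]>.42)&(P[:,0]<.54)&(P[:,1]>-.36)&(P[:,1]<-.23)&(P[:,2]>.15)
    mb=m&(g[:,2]>200)
    Q=P[mb]; print('bright',len(Q))
    if len(Q)>8:
        cen=Q.mean(0); n=np.linalg.svd(Q-cen)[2][2]; n*=np.sign(n[2]); print(cen.round(4),n.round(3),'tilt',np.degrees(np.arccos(n[2])).round(1),'az',np.degrees(np.arctan2(n[1],n[0])).round(1))
print(bot.read_state()['time'])
E
```

```text
scene brown_egg 0.49 157 [0.456 0.372 0.077] [0.44  0.355 0.045] [0.468 0.391 0.096]
scene white_egg 0.62 213 [0.526 0.39  0.067] [ 0.472  0.371 -0.001] [0.545 0.434 0.096]
scene egg_rack 0.93 661 [0.502 0.374 0.021] [0.42  0.341 0.007] [0.566 0.42  0.049]
scene lamp_head 0.95 510 [ 0.503 -0.302  0.178] [ 0.462 -0.342  0.14 ] [ 0.533 -0.268  0.205]
scene lampwin 1176 [0.057 0.198 0.206]
scene crate 16530 [0.02  0.187 0.191]
scene jar 143 [0.091 0.098 0.099]
scene card 614 [0.001 0.074 0.208]
scene trays 14151 [0.21  0.237 0.26 ]
bright 85
[ 0.4726 -0.2391  0.1848] [-0.008  0.094  0.996] tilt 5.4 az 95.2
top brown_egg 0.41 135 [0.445 0.367 0.083] [0.428 0.351 0.066] [0.464 0.387 0.099]
top white_egg 0.53 167 [0.525 0.381 0.076] [0.506 0.365 0.018] [0.552 0.405 0.095]
top egg_rack 0.85 623 [0.479 0.368 0.019] [0.408 0.338 0.008] [0.562 0.407 0.045]
top lamp_head 0.9 462 [ 0.492 -0.306  0.18 ] [ 0.458 -0.351  0.151] [ 0.529 -0.27   0.207]
top lampwin 1138 [0.02  0.2   0.207]
top crate 19440 [0.03  0.186 0.192]
top jar 232 [0.091 0.137 0.188]
top card 1122 [0.001 0.067 0.201]
top trays 14299 [0.209 0.236 0.259]
bright 260
[ 0.4747 -0.2569  0.1866] [-0.014  0.139  0.99 ] tilt 8.1 az 95.9
1.3
```

View pics/scene_lamp.png

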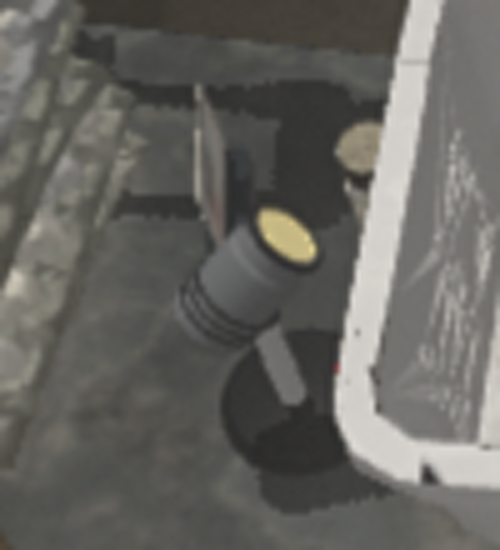

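View pics/top_lamp.png

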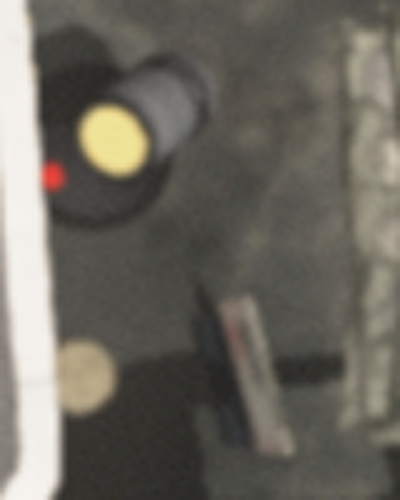

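```bash
python3 - <<'E'
from h import *
from scipy.optimize import least_squares
for c in ['scene','top']:
    for l in ['brown_egg','white_egg']:
        P=np.load(f'{c}_{l}.npz')['P']
        P=P[(P[:,2]>.055)&(np.hypot(*(P[:,:2]-np.median(P[:,:2],axis=0)).T)<.03)]
        # upright egg: center (x,y), girth z=.0625+dz
        def f(p):
            z=P[:,2]-p[2]; s=np.where(z>0,.033,.027)
            r=np.sqrt(((P[:,0]-p[0])**2+(P[:,1]-p[1])**2)/.021**2+(z/s)**2)
            return (r-1)*.021
        r=least_squares(f,[*P[:,:2].mean(0),.0625],loss='soft_l1',f_scale=.002)
        print(c,l,r.x.round(4),np.sqrt(np.mean(r.fun**2)).round(4))
    z=np.load(f'{c}_lamp_head.npz'); P=z['P'];u=z['u'];v=z['v']
    im=cv2.imread(f'pics/{c}0.png'); g=im[v,u].astype(int)
    m=(g[:,2]>200)&(g[:,2]-g[:,0]>25)
    Q=P[m]; cen=Q.mean(0); n=np.linalg.svd(Q-cen)[2][2]; n*=np.sign(n[2])
    print(c,'win',m.sum(),cen.round(4),n.round(3),np.degrees(np.arccos(n[2])).round(1),np.degrees(np.arctan2(n[1],n[0])).round(1))
    # full fit: face disk plane + cylinder
    def model(p):
        az=p[3]; n=np.array([np.sin(np.radians(50))*np.cos(az),np.sin(np.radians(50))*np.sin(az),np.cos(np.radians(50))])
        q=P-p[:3]; t=q@n; rad=np.linalg.norm(q-np.outer(t,n),axis=1)
        dc=rad-.026; df=t
        # signed distance to capped cylinder
        return np.where((dc>0)&(df>0),np.hypot(dc,df),np.maximum(dc,df))
    for a0 in (100,123,140):
        r=least_squares(model,[*cen,np.radians(a0)],loss='soft_l1',f_scale=.002)
        print('cyl',r.x[:3].round(4),np.degrees(r.x[3]).round(1),np.median(abs(r.fun)).round(4),r.cost)
E
```

```text
scene brown_egg [0.4476 0.3754 0.0616] 0.0013
scene white_egg [0.5253 0.3906 0.0616] 0.0012
scene win 10 [ 0.4776 -0.278   0.1868] [-0.538  0.598  0.594] 53.6 132.0
cyl [ 0.4748 -0.2824  0.1883] 127.0 0.001 0.0005375200499824319
cyl [ 0.4748 -0.2824  0.1883] 127.0 0.001 0.0005375200499824381
cyl [ 0.4748 -0.2824  0.1883] 127.0 0.001 0.0005375200499824778
top brown_egg [0.4467 0.3706 0.0608] 0.0018
top white_egg [0.5249 0.3861 0.0606] 0.0016
top win 111 [ 0.4758 -0.2849  0.1897] [-0.435  0.732  0.525] 58.3 120.7
cyl [ 0.4752 -0.2836  0.188 ] 124.6 0.0014 0.0011755970599871134
cyl [ 0.4752 -0.2836  0.188 ] 124.6 0.0014 0.0011755970599907556
cyl [ 0.4752 -0.2836  0.188 ] 124.6 0.0014 0.0011755970600005098
```

```bash
python3 - <<'E'
from h import *
s=bot.read_state(); R=Ro.from_rotvec(s['tcp_rot']).as_matrix(); print(R.round(3), np.degrees(np.arctan2(R[1,0],R[0,0])))
E
```

```text
[[ 0.221 -0.     0.975]
 [-0.975 -0.     0.221]
 [ 0.    -1.    -0.   ]] -77.23193755126377
```

Request:
play_rows --motion '[[[0.1,0.1,0.1],[0,0,0.2]],[[0.25,0.2,0.25],[0,0,0.4]],[[0.4,0.3,0.35],[0,0,0.6]],[[0.55,0.4,0.4],[0,0,0.8]],[[0.65,0.5,0.4],[0,0,0.9]],[[0.75,0.65,0.4],[0,0,1]],[[0.8,0.8,0.4],[0,0,1]],[[0.85,0.9,0.4],[0,0,1]],[[0.85,1,0.4],[0,0,1]]]' --gripper 0 --squeeze 30

```text
time: 2.42
tool_pos: [0.4844, -0.2775, 0.3909]
tcp_rot: [-1.525, 0.44, -0.441]
wrist_force: [1.9, -0.6, -0.2]
width: 0.998
```

```bash
cat >> h.py <<'E'
def log():
    import json
    s=bot.read_state(); open('log.jsonl','a').write(json.dumps([list(map(float,s[k])) for k in('q','tool_pos','tcp_rot')])+'\n'); return s
E
python3 -c "
from h import *
import json
open('log.jsonl','a').write(json.dumps([[-1.38486733,.264747566,1.6054289,0,1.27370878,-.036906],[.14903353,-.65756073,.22993617],[-1.30482948,1.04469513,-1.04181778]])+'\n')
s=log();print(s['q'],s['tool_pos'])"
```

```text
[-5.65019481e-01 -1.58372393e-02  1.62855625e+00  3.08380192e-04
  1.52830300e+00 -2.71028371e-03] [ 0.48443953 -0.27750827  0.39090742]
```

Request:
play_rows --motion '[[[0.03,0.12,0],[0,0,0.15]],[[0.05,0.27,0],[0,0,0.3]],[[0.06,0.42,0],[0.05,0,0.4]],[[0.06,0.57,0],[0.1,0,0.5]],[[0.05,0.72,0],[0.1,0,0.6]],[[0.03,0.87,0],[0.1,0.1,0.7]],[[0.0,1,0],[0.1,0.1,0.8]]]'

```text
time: 3.3
tool_pos: [0.4833, 0.1229, 0.3905]
tcp_rot: [-1.516, 0.021, 0.13]
wrist_force: [1.1, 0.8, 0.6]
width: 0.998
```

```bash
python3 -c "
from h import *
s=log();print(s['q'],s['tool_pos'],s['time'])"
```

```text
[ 0.15460108 -0.0743503   1.68913725  0.06377538  1.61642616  0.08503887] [0.48330574 0.12292502 0.39048823] 3.3
```

```bash
cat > kin.py <<'E'
import numpy as np, json
from scipy.spatial.transform import Rotation as Ro
from scipy.optimize import least_squares
# x toolframe: const C maps flange(z=approach) -> tool (y=approach)
def fk(q,p):
    a1,d1,L2,L3,a3,Lt=p
    A=Ro.from_euler('z',q[0]); B=A*Ro.from_euler('y',q[1]); F=B*Ro.from_euler('y',q[2])
    W=A.apply([a1,0,d1])+B.apply([0,0,L2])+F.apply([a3,0,L3])
    T=F*Ro.from_euler('z',q[3])*Ro.from_euler('y',q[4])*Ro.from_euler('z',q[5])
    return W+T.apply([0,0,Lt]),T
def load(): return [tuple(map(np.array,x)) for x in map(json.loads,open('log.jsonl'))]
def fit(D,verbose=1):
    def f(p): return np.r_[np.concatenate([fk(q,p)[0]-t for q,t,_ in D])*1000,(p-np.array([.0,.3,.45,.4,.0,.28]))*.3]
    r=least_squares(f,[.0,.3,.45,.4,.0,.28])
    if verbose: print(r.x.round(4),np.abs(r.fun[:-6]).max())
    return r.x
E
python3 - <<'E'
from kin import *
D=load()
p=fit(D)
for q,t,r in D:
    T=fk(q,p)[1]; print((T.inv()*Ro.from_rotvec(r)).as_matrix().round(3).tolist())
R=Ro.from_rotvec(D[-1][2]).as_matrix(); print(R.round(3))
E
```

```text
[ 0.0014  0.5839 -0.0604  0.5294 -0.6241  0.7359] 24.479477253379052
[[-1.0, -0.0, -0.0], [-0.0, 0.0, 1.0], [-0.0, 1.0, -0.0]]
[[-1.0, -0.0, 0.0], [0.0, -0.0, 1.0], [-0.0, 1.0, 0.0]]
[[-1.0, -0.0, 0.0], [0.0, 0.0, 1.0], [-0.0, 1.0, -0.0]]
[[ 0.993 -0.098 -0.067]
 [ 0.072  0.049  0.996]
 [-0.094 -0.994  0.056]]
```

```bash
sed -i 's/A.apply(\[a1,0,d1\])/A.apply([a1,B0,d1])/; s/^def fk/B0=0.0250\ndef fk/' kin.py
python3 - <<'E'
from kin import *
D=load(); p=fit(D)
E
```

```text
[-0.      0.2505  0.5143  0.5663  0.0039  0.3461] 0.08990733274663598
```

Request:
play_rows --motion '[[[-0.02,0.1,-0.02],[-0.1,0,0.18]],[[-0.04,0.22,-0.05],[-0.1,0,0.36]],[[-0.06,0.34,-0.08],[-0.1,0,0.55]],[[-0.08,0.46,-0.12],[-0.2,-0.05,0.75]],[[-0.1,0.55,-0.16],[-0.25,-0.05,0.9]],[[-0.12,0.6,-0.2],[-0.3,-0.1,1]],[[-0.12,0.62,-0.25],[-0.3,-0.1,1]]]'

```text
time: 4.18
tool_pos: [0.4341, 0.3706, 0.2904]
tcp_rot: [-1.69, -0.648, 0.711]
wrist_force: [1.0, 0.3, -0.1]
width: 0.997
```

```bash
python3 - <<'E'
from h import *
s=log();print(s['q'],s['tool_pos'],s['time'])
print(Ro.from_rotvec(s['tcp_rot']).as_matrix().round(3))
from kin import *
D=load(); p=fit(D)
E
```

```text
[ 0.77914616  0.11189631  1.69005388 -0.19306303  1.45554772 -0.03396625] [0.43409918 0.3705623  0.29039759] 4.175
[[ 0.666  0.055 -0.744]
 [ 0.736 -0.214  0.643]
 [-0.124 -0.975 -0.183]]
[-0.      0.2521  0.5115  0.5662  0.0009  0.348 ] 0.11845133210948433
```

```bash
cat >> kin.py <<'E'
C=Ro.from_matrix([[-1,0,0],[0,0,1],[0,1,0]])
LO=np.array([-2.63,-.94,.31,-1.31,0,-2.55]);HI=np.array([2.63,2.18,2.57,4.45,2.66,2.55])
def ik(pos,R,p,seeds):
    best=None
    for s in seeds:
        def f(q):
            x,T=fk(q,p); return np.r_[(x-pos)*10,((T*C).inv()*R).as_rotvec()]
        r=least_squares(f,np.clip(s,LO+1e-3,HI-1e-3),bounds=(LO,HI))
        if r.cost<1e-8:
            c=np.abs(r.x-seeds[0]).max()
            if best is None or c<best[0]: best=(c,r.x)
    return best
az=np.radians(126); n=np.array([np.sin(np.radians(50))*np.cos(az),np.sin(np.radians(50))*np.sin(az),np.cos(np.radians(50))])
win=np.array([.475,-.283,.190]); egg=np.array([.447,.373,.0355])
def pose(tip,axis_R,jaw_yaw,beta,g):
    # tool pose for egg with big end at tip, egg frame axis_R (z=long axis); jaw_yaw in egg frame, tilt beta about jaw
    x=np.array([np.cos(jaw_yaw),np.sin(jaw_yaw),0]); y=np.array([0,0,-1.]); z=np.cross(x,y)
    R=Ro.from_rotvec(beta*x)*Ro.from_matrix(np.c_[x,y,z])
    R=axis_R*R
    return tip+axis_R.apply([0,0,g])+R.apply([0,.019,0]),R
E
python3 - <<'E'
from kin import *
D=load(); p=fit(D); q0=D[-1][0]
g=.030
for jy in (101.3,-78.7):
  for beta in (-40,-25,-15,0,15,25,40):
    X,R=pose(egg,Ro.identity(),np.radians(jy),np.radians(beta),g)
    s=ik(X,R,p,[q0,np.r_[q0[:3],0,1.3,-1],np.r_[q0[:3],0,1.3,1.8],np.r_[q0[:3],1.5,1.3,0],np.r_[q0[:3],-1,1.3,0]])
    if s is None: print(jy,beta,'no grasp ik'); continue
    a=R.apply([0,1,0]); print(jy,beta,'a',a.round(2),'q',s[1].round(2))
    A0=Ro.from_rotvec(np.cross([0,0,1],n)/np.linalg.norm(np.cross([0,0,1],n))*np.radians(50))
    best=[]
    for spin in range(-180,180,30):
        A=A0*Ro.from_euler('z',spin,degrees=True)
        X2,R2=pose(win+.02*n,A,np.radians(jy),np.radians(beta),g)
        s2=ik(X2,R2,p,[s[1],np.array([-.3,0,2,0,1,s[1][5]]),np.array([-.3,0,2,1,1,0]),np.array([-.3,0,2,-1,1,0])])
        if s2: best.append((np.minimum(s2[1]-LO,HI-s2[1]).min(),spin,R2.apply([0,1,0]).round(2),s2[1].round(2)))
    best.sort(key=lambda t:-t[0])
    for b in best[:5]: print('    marg %.2f spin %d a %s q %s'%b)
E
```

```text
[-0.      0.2521  0.5115  0.5662  0.0009  0.348 ] 0.11845133210948433
101.3 -40 no grasp ik
101.3 -25 a [ 0.41  0.08 -0.91] q [ 0.79  0.12  2.23 -0.53  0.48 -0.55]
    marg 0.39 spin 150 a [ 0.08 -0.53 -0.85] q [-0.24 -0.14  2.18 -0.64  0.97  2.1 ]
    marg 0.36 spin -180 a [ 0.03 -0.7  -0.72] q [-0.11 -0.07  2.21 -0.9   1.08  1.92]
    marg 0.31 spin 120 a [ 0.22 -0.37 -0.9 ] q [-0.39 -0.23  2.22 -0.35  0.82  2.24]
    marg 0.23 spin 90 a [ 0.41 -0.26 -0.88] q [-0.55 -0.32  2.3  -0.01  0.66  2.32]
    marg 0.16 spin -150 a [ 0.08 -0.83 -0.55] q [-0.01 -0.02  2.28 -1.15  1.14  1.72]
101.3 -15 a [ 0.25  0.05 -0.97] q [ 0.73  0.16  2.13 -0.22  0.64 -0.88]
    marg 0.27 spin 150 a [ 0.23 -0.58 -0.78] q [-0.23 -0.23  2.3  -0.78  0.81  2.21]
    marg 0.26 spin -180 a [ 0.2  -0.68 -0.7 ] q [-0.14 -0.18  2.31 -0.97  0.9   1.94]
    marg 0.14 spin -150 a [ 0.24 -0.76 -0.6 ] q [-0.07 -0.16  2.37 -1.17  0.94  1.65]
    marg 0.08 spin 120 a [ 0.32 -0.48 -0.82] q [-0.33 -0.29  2.32 -0.58  0.69  2.47]
101.3 0 a [ 0.  0. -1.] q [ 0.65  0.27  1.97 -0.    0.91 -1.12]
    marg 0.10 spin 60 a [ 0.45 -
[... 3571 characters left out ...]
 0.10 spin 30 a [ 0.45 -0.62 -0.64] q [-0.24 -0.35  2.47 -1.12  0.58  1.46]
    marg 0.10 spin -180 a [ 0.45 -0.62 -0.64] q [-0.24 -0.35  2.47 -1.12  0.58 -1.16]
-78.7 15 a [ 0.25  0.05 -0.97] q [ 0.73  0.16  2.13 -0.22  0.64  2.26]
    marg 0.27 spin 150 a [ 0.23 -0.58 -0.78] q [-0.23 -0.23  2.3  -0.78  0.81 -0.93]
    marg 0.26 spin -180 a [ 0.2  -0.68 -0.7 ] q [-0.14 -0.18  2.31 -0.97  0.9  -1.2 ]
    marg 0.25 spin 120 a [ 0.32 -0.48 -0.82] q [-0.33 -0.29  2.32 -0.58  0.69 -0.67]
    marg 0.19 spin 90 a [ 0.43 -0.41 -0.8 ] q [-0.43 -0.36  2.38 -0.38  0.54 -0.41]
    marg 0.14 spin -150 a [ 0.24 -0.76 -0.6 ] q [-0.07 -0.16  2.37 -1.17  0.94 -1.49]
-78.7 25 no grasp ik
-78.7 40 no grasp ik
```

```bash
cat > go.py <<'E'
from h import *
import kin
def delta(X,R,frac=1):
    s=bot.read_state(); X0=np.array(s['tool_pos']); R0=Ro.from_rotvec(s['tcp_rot'])
    rv=(R*R0.inv()).as_rotvec()
    print('t',s['time'],'shift',((X-X0)/.4).round(3),'turn',(rv/(np.pi/4)).round(3),'deg',np.degrees(np.linalg.norm(rv)).round(1),'mm',(np.linalg.norm(X-X0)*1000).round(0))
E
python3 - <<'E'
from go import *
from kin import *
X,R=pose(egg+[0,0,.09],Ro.identity(),np.radians(101.3),np.radians(20),.030)
print(X); delta(X,R)
E
```

```text
[0.44062759 0.37172667 0.13764584]
t 4.175 shift [ 0.016  0.003 -0.382] turn [0.341 0.634 1.115] deg 59.7 mm 153.0
```

Request:
play_rows --motion '[[[0.02,0,-0.1],[0.2,0.36,0.64]],[[0.02,0,-0.2],[0.2,0.36,0.64]],[[0.02,0,-0.2],[0.2,0.36,0.64]],[[0.02,0,-0.2],[0.2,0.36,0.64]]]'

```text
time: 4.68
tool_pos: [0.4444, 0.3667, 0.2094]
tcp_rot: [-1.258, -0.903, 1.195]
wrist_force: [0.1, -0.4, 1.2]
width: 1.003
```

```bash
python3 - <<'E'
from go import *
from kin import *
X,R=pose(egg+[0,0,.09],Ro.identity(),np.radians(101.3),np.radians(20),.030)
delta(X,R)
E
```

```text
t 4.675 shift [-0.009  0.012 -0.179] turn [0.144 0.268 0.483] deg 25.7 mm 72.0
```

Request:
play_rows --motion '[[[-0.01,0.01,-0.1],[0.144,0.268,0.483]],[[-0.01,0.01,-0.18],[0.144,0.268,0.483]],[[-0.01,0.01,-0.18],[0.144,0.268,0.483]],[[-0.01,0.01,-0.18],[0.144,0.268,0.483]]]'

```text
time: 5.18
tool_pos: [0.4402, 0.3714, 0.1377]
tcp_rot: [-0.874, -1.064, 1.516]
wrist_force: [0.7, 1.3, 0.3]
width: 0.998
```

```bash
python3 - <<'E'
from go import *
from kin import *
log(); 
X,R=pose(egg+[0,0,.09],Ro.identity(),np.radians(101.3),np.radians(20),.030)
delta(X,R); fit(load())
s=bot.read_state()
im,d=cams.read_camera('wrist'); save('wrist1',im); np.save('w1d.npy',d)
c=cams.calibration('wrist'); np.savez('w1.npz',K=c['mtx'],k1=c['k1'],T=c['tool_from_camera'],pos=s['tool_pos'],rot=s['tcp_rot']); print(c)
r=cams.regions_of('wrist','brown_egg'); print([(x['conf'],x['mask'].sum()) for x in r]); 
if r: np.save('w1m.npy',r[0]['mask'])
r=cams.mark_of('wrist','brown_egg');print([(x['conf'],w('wrist',x['xyz'])) for x in r])
E
```

```text
t 5.175 shift [ 0.001  0.001 -0.   ] turn [-0.001  0.002  0.002] deg 0.2 mm 1.0
[-0.      0.2518  0.512   0.5662  0.0014  0.3477] 0.09867327903533007
{'mtx': array([[340.83530725,   0.        , 254.88738089],
       [  0.        , 340.83530725, 192.15810426],
       [  0.        ,   0.        ,   1.        ]]), 'k1': 0.007930859632764473, 'tool_from_camera': array([[ 9.99999778e-01, -6.06543560e-04,  2.74433556e-04,
        -1.19466217e-03],
       [-4.32726324e-04, -2.78932614e-01,  9.60310580e-01,
        -1.42261953e-01],
       [-5.05921728e-04, -9.60310486e-01, -2.78932815e-01,
         7.02090221e-02],
       [ 0.00000000e+00,  0.00000000e+00,  0.00000000e+00,
         1.00000000e+00]])}
[(0.97, np.int64(3113))]
[(0.8, array([0.4473979 , 0.37311986, 0.03937682]))]
```

View pics/wrist1.png

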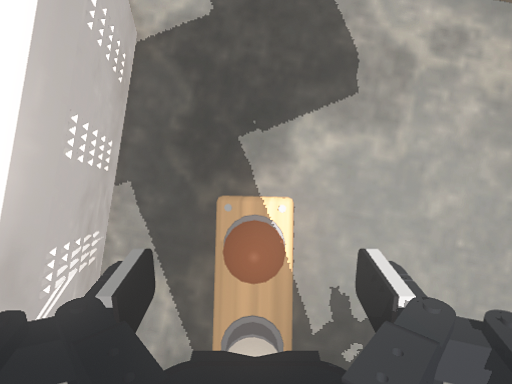

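The wrist view shows the brown egg at (254,250), midway between the pads at (154 and 358), and the jaws square to the board.

```bash
python3 - <<'E'
from go import *
from kin import *
Z=np.load('w1.npz'); d=np.load('w1d.npy'); m=np.load('w1m.npy')
K=Z['K']; v,u=np.nonzero(m&(d>0)); z=d[v,u]
xy=cv2.undistortPoints(np.stack([u,v],1).astype(float)[:,None],K,np.array([float(Z['k1']),0,0,0]))[:,0]
P=np.c_[xy*z[:,None],z]; T=Z['T']; P=P@T[:3,:3].T+T[:3,3]
R=Ro.from_rotvec(Z['rot']); P=R.apply(P)+Z['pos']
def f(p):
    z=P[:,2]-p[2]; s=np.where(z>0,.033,.027)
    return (np.sqrt(((P[:,0]-p[0])**2+(P[:,1]-p[1])**2)/.021**2+(z/s)**2)-1)*.021
r=least_squares(f,[.447,.373,.0625],loss='soft_l1',f_scale=.002); print(r.x,np.median(abs(r.fun)))
X,Rr=pose(egg,Ro.identity(),np.radians(101.3),np.radians(20),.030)
delta(X,Rr)
E
```

```text
[0.44787878 0.37079438 0.06123436] 0.00022471190980201218
t 5.325 shift [ 0.002 -0.002 -0.23 ] turn [-0.003  0.006  0.   ] deg 0.3 mm 92.0
```

Request:
play_rows --motion '[[[0.003,-0.005,-0.08],[0,0,0]],[[0.003,-0.005,-0.16],[0,0,0]],[[0.003,-0.005,-0.21],[0,0,0]],[[0.003,-0.005,-0.231],[0,0,0]],[[0.003,-0.005,-0.231],[0,0,0]],[[0.003,-0.005,-0.231],[0,0,0]]]'

```text
time: 6.08
tool_pos: [0.4413, 0.3713, 0.0477]
tcp_rot: [-0.873, -1.07, 1.517]
wrist_force: [-0.1, -0.3, 0.0]
width: 1.001
```

Request:
play_rows --motion '[[[0,0,0],[0,0,0]],[[0,0,0],[0,0,0]],[[0,0,0],[0,0,0]],[[0,0,0],[0,0,0]],[[0,0,0],[0,0,0]],[[0,0,0],[0,0,0]],[[0,0,0],[0,0,0]],[[0,0,0],[0,0,0]]]' --gripper 1 --squeeze 30

```text
time: 7.08
tool_pos: [0.4409, 0.3709, 0.0471]
tcp_rot: [-0.873, -1.069, 1.518]
wrist_force: [0.3, -1.0, 5.5]
width: 0.473
```

```bash
python3 - <<'E'
from go import *
im,d=cams.read_camera('wrist'); save('wrist2',im); print(bot.read_state()['tool_pos'],bot.read_state()['width']*85)
E
```

```text
[0.44086788 0.37084147 0.04707737] 40.194953153146045
```

View pics/wrist2.png

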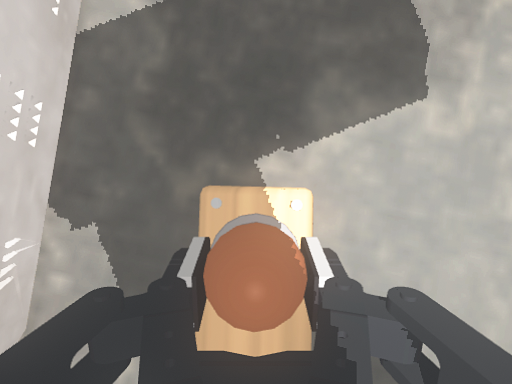

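The fingers stopped on the egg at about 40 mm, so it's gripped. I'll lift it a little and check.

Request:
play_rows --motion '[[[0,0,0.02],[0,0,0]],[[0,0,0.05],[0,0,0]],[[0,0,0.1],[0,0,0]],[[0,0,0.17],[0,0,0]],[[0,0,0.25],[0,0,0]],[[0,0,0.25],[0,0,0]]]'

```text
time: 7.88
tool_pos: [0.4427, 0.3722, 0.1509]
tcp_rot: [-0.875, -1.076, 1.514]
wrist_force: [-0.2, -0.4, -2.2]
width: 0.471
```

```bash
python3 - <<'E'
from go import *
s=bot.read_state()
im,d=cams.read_camera('wrist'); save('wrist3',im); print(s['tool_pos'],s['width'],s['wrist_force'])
np.save('w3d.npy',d); np.savez('w3.npz',pos=s['tool_pos'],rot=s['tcp_rot'])
r=cams.regions_of('wrist','brown_egg'); print([(x['conf'],x['mask'].sum()) for x in r]); np.save('w3m.npy',r[0]['mask'])
im,d=cams.read_camera('scene'); save('scene3',cv2.resize(im[150:280,310:450],None,fx=5,fy=5,interpolation=cv2.INTER_CUBIC)); np.save('s3d.npy',d)
r=cams.regions_of('scene','brown_egg'); print([(x['conf'],x['mask'].sum()) for x in r])
if r: np.save('s3m.npy',r[0]['mask'])
E
```

```text
[0.44270118 0.37220628 0.15086367] 0.4705570755380139 [-0.16337007 -0.41585426 -2.17424054]
[(0.82, np.int64(8834))]
[]
```

View pics/wrist3.png

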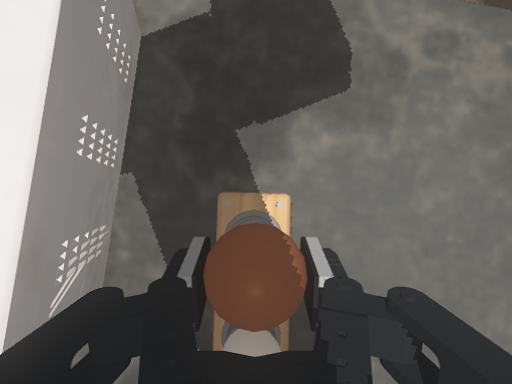

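View pics/scene3.png

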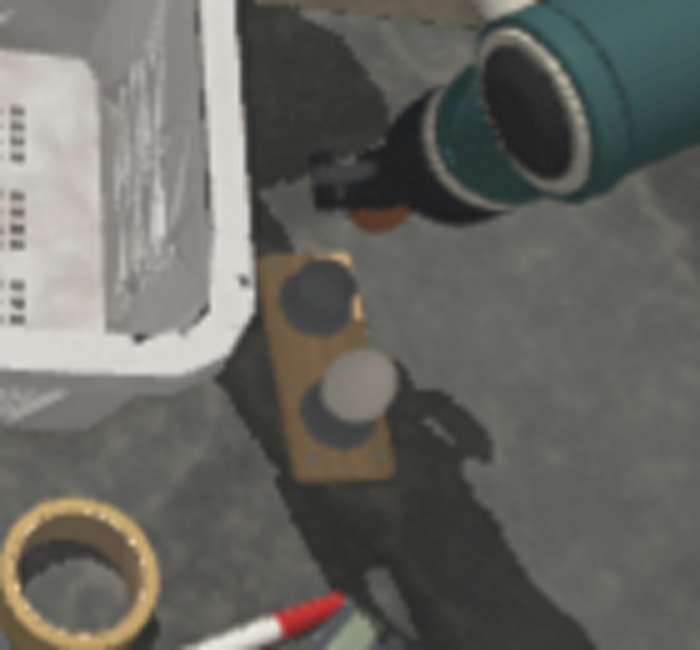

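The egg is out of its cup and sits in the jaws just as it did before the lift; the white egg is still in its cup. Next I'll fit the in-hand egg pose from the wrist depth.

```bash
python3 - <<'E'
from go import *
from kin import *
Z=np.load('w1.npz'); K=Z['K']; T=Z['T']
d=np.load('w3d.npy'); m=cv2.erode(np.load('w3m.npy').astype(np.uint8),np.ones((5,5)))>0
v,u=np.nonzero(m&(d>0)); z=d[v,u]
xy=cv2.undistortPoints(np.stack([u,v],1).astype(float)[:,None],K,np.array([float(Z['k1']),0,0,0]))[:,0]
P=np.c_[xy*z[:,None],z]@T[:3,:3].T+T[:3,3]   # tool frame
print(len(P),np.percentile(P,[1,50,99],axis=0).round(4).tolist())
Rg=Ro.from_rotvec([-.873,-1.069,1.518]); Xg=np.array([.4409,.3709,.0471])
tip0=Rg.inv().apply(np.array([.4477,.371,.0355])-Xg); ax0=Rg.inv().apply([0,0,1]); print('prior tip',tip0.round(4),'axis',ax0.round(3))
R3=Ro.from_rotvec(np.load('w3.npz')['rot'])
def egg_res(P,c,ax):
    q=P-c; t=q@ax; rad2=(q**2).sum(1)-t**2
    s=np.where(t>0,.033,.027)
    return (np.sqrt(rad2/.021**2+(t/s)**2)-1)*.021
def f(p,w):
    ax=Ro.from_rotvec([p[3],p[4],p[5]]).apply(ax0)
    return np.r_[egg_res(P,p[:3],ax),p[3:]*w]
c0=tip0+.027*ax0
for w_ in (1e3,.01):
    r=least_squares(f,[*c0,0,0,0],args=(w_,),loss='soft_l1',f_scale=.001)
    ax=Ro.from_rotvec(r.x[3:]).apply(ax0)
    print('girth centre',r.x[:3].round(4),'prior',c0.round(4),'axis',ax.round(3),'deg off',np.degrees(np.arccos(min(1,ax@ax0))).round(1),'rms',np.sqrt(np.mean(r.fun[:len(P)]**2)))
print('world axis now if rigid',R3.apply(ax0).round(3))
E
```

```text
7968 [[-0.0182, -0.048, -0.0068], [-0.0015, -0.0405, 0.0114], [0.0155, -0.0202, 0.0208]]
prior tip [-0.0013  0.0087 -0.0102] axis [ 0.002 -0.941  0.338]
girth centre [-0.0013 -0.0155 -0.0017] prior [-0.0012 -0.0168 -0.0011] axis [ 0.002 -0.941  0.338] deg off 0.0 rms 0.0003506922472518453
girth centre [-0.0014 -0.0157 -0.0021] prior [-0.0012 -0.0168 -0.0011] axis [ 0.004 -0.929  0.37 ] deg off 2.0 rms 0.0003462108711344097
world axis now if rigid [-0.006 -0.004  1.   ]
```

```bash
cat > fin.py <<'E'
from go import *
from kin import *
ax=np.array([.003,-.937,.35]); ax/=np.linalg.norm(ax); c=np.array([-.0013,-.0160,-.0015]); tipT=c-.027*ax
def target(gap,spin,win=win,n=n):
    # R maps tool->world with R ax = n ; spin chosen about n
    Rg=Ro.from_rotvec([-.873,-1.069,1.518])
    A0=Ro.from_rotvec(np.cross([0,0,1],n)/np.linalg.norm(np.cross([0,0,1],n))*np.radians(50))
    R=A0*Ro.from_euler('z',spin,degrees=True)*Rg
    e=R.apply(ax); v=np.cross(e,n); R=Ro.from_rotvec(v/ np.linalg.norm(v)*np.arcsin(np.linalg.norm(v)))*R if np.linalg.norm(v)>1e-9 else R
    return win+gap*n-R.apply(tipT),R
E
python3 - <<'E'
from fin import *
log();p=fit(load()); s=bot.read_state(); q=np.array(s['q'])
X0=np.array(s['tool_pos']);R0=Ro.from_rotvec(s['tcp_rot'])
from scipy.spatial.transform import Slerp
for spin in (0,-15,-30,-45,-60):
    X,R=target(.02,spin); Xp,_=target(.12,spin)
    way=[]
    f=lambda a:Slerp([0,1],Ro.concatenate([R0,R]))(a)
    mid=np.array([.5,.08,.36])
    for a in np.linspace(0,1,9): way.append((X0+(np.array([.46,.33,.36])-X0)*a,f(.15*a)))
    for a in np.linspace(0,1,9): way.append((np.array([.46,.33,.36])*(1-a)+mid*a,f(.15+.45*a)))
    for a in np.linspace(0,1,9): way.append((mid*(1-a)+Xp*a,f(.6+.4*a)))
    for a in np.linspace(0,1,5): way.append((Xp*(1-a)+X*a,R))
    qq=q;mj=0;ok=True;mm=9
    for x,r in way:
        o=ik(x,r,p,[qq])
        if o is None: ok=False;print(spin,'fail',x);break
        mj=max(mj,o[0]);qq=o[1];mm=min(mm,np.minimum(qq-LO,HI-qq).min())
    print(spin,ok,'maxstep',round(mj,2),'marg',round(mm,2),qq.round(2),'a',R.apply([0,1,0]).round(2),X.round(3),Xp.round(3))
X,R=target(.02,-30); Xp,_=target(.12,-30); delta(Xp,R)
E
```

```text
[-0.      0.2517  0.5123  0.5662  0.0018  0.3475] 0.09843415391413979
0 True maxstep 0.08 marg 0.3 [-0.12 -0.12  2.25 -0.93  1.   -1.22] a [ 0.11 -0.69 -0.72] [ 0.454 -0.264  0.208] [ 0.409 -0.202  0.272]
-15 True maxstep 0.07 marg 0.32 [-0.17 -0.15  2.24 -0.81  0.95 -1.1 ] a [ 0.12 -0.62 -0.77] [ 0.455 -0.263  0.207] [ 0.41  -0.201  0.271]
-30 True maxstep 0.07 marg 0.32 [-0.23 -0.18  2.23 -0.69  0.9  -1.  ] a [ 0.15 -0.55 -0.82] [ 0.456 -0.261  0.206] [ 0.41  -0.199  0.27 ]
-45 True maxstep 0.08 marg 0.32 [-0.3  -0.22  2.24 -0.57  0.83 -0.9 ] a [ 0.2  -0.48 -0.85] [ 0.457 -0.26   0.206] [ 0.412 -0.198  0.27 ]
-60 True maxstep 0.08 marg 0.3 [-0.37 -0.26  2.26 -0.44  0.76 -0.81] a [ 0.27 -0.42 -0.87] [ 0.458 -0.259  0.205] [ 0.413 -0.197  0.27 ]
t 8.075 shift [-0.073 -1.424  0.312] turn [-0.703 -0.86  -0.627] deg 57.4 mm 584.0
```

Request:
play_rows --motion '[[[0.0,-0.01,0.08],[0,0,0]],[[0.01,-0.02,0.2],[-0.03,-0.04,-0.03]],[[0.02,-0.04,0.32],[-0.06,-0.08,-0.06]],[[0.04,-0.08,0.43],[-0.1,-0.12,-0.09]],[[0.05,-0.15,0.5],[-0.15,-0.18,-0.13]],[[0.07,-0.25,0.52],[-0.2,-0.24,-0.18]],[[0.09,-0.36,0.52],[-0.25,-0.31,-0.22]],[[0.11,-0.48,0.52],[-0.3,-0.37,-0.27]],[[0.13,-0.6,0.52],[-0.36,-0.44,-0.32]],[[0.14,-0.7,0.52],[-0.42,-0.51,-0.37]]]'

```text
time: 9.32
tool_pos: [0.4961, 0.0887, 0.353]
tcp_rot: [-1.543, -0.924, 1.321]
wrist_force: [0.3, 0.0, -0.9]
width: 0.475
```

```bash
python3 - <<'E'
from fin import *
s=log(); print(s['width'],s['tool_pos'])
Xp,R=target(.12,-30); delta(Xp,R)
E
```

```text
0.47501182837691397 [0.49607689 0.08874511 0.35303103]
t 9.325 shift [-0.214 -0.72  -0.207] turn [-0.28  -0.351 -0.254] deg 23.2 mm 312.0
```

Request:
play_rows --motion '[[[-0.02,-0.09,0],[-0.04,-0.05,-0.03]],[[-0.05,-0.2,0],[-0.08,-0.1,-0.07]],[[-0.08,-0.31,0],[-0.12,-0.15,-0.11]],[[-0.11,-0.42,-0.03],[-0.16,-0.2,-0.15]],[[-0.15,-0.53,-0.08],[-0.2,-0.25,-0.18]],[[-0.18,-0.62,-0.13],[-0.24,-0.3,-0.22]],[[-0.2,-0.69,-0.18],[-0.27,-0.34,-0.245]],[[-0.214,-0.72,-0.207],[-0.28,-0.351,-0.254]],[[-0.214,-0.72,-0.207],[-0.28,-0.351,-0.254]]]'

```text
time: 10.45
tool_pos: [0.4096, -0.1974, 0.27]
tcp_rot: [-1.967, -0.785, 1.116]
wrist_force: [0.5, 0.5, 0.2]
width: 0.474
```

```bash
python3 - <<'E'
from fin import *
s=log(); print(s['width'],s['tool_pos'],s['time'])
Xp,R=target(.06,-30); delta(Xp,R)
Z=np.load('w1.npz'); T=Z['T']; K=Z['K']
X=np.array(s['tool_pos']);R=Ro.from_rotvec(s['tcp_rot'])
im,d=cams.read_camera('wrist'); save('wrist4',im); np.save('w4d.npy',d)
r=cams.regions_of('wrist','lamp_head'); print([(x['conf'],x['mask'].sum()) for x in r]); 
r2=cams.mark_of('wrist','lamp_head'); print([(x['conf'],w('wrist',x['xyz']).round(4)) for x in r2])
def cl(m):
    v,u=np.nonzero(m&(d>0)); z=d[v,u]
    xy=cv2.undistortPoints(np.stack([u,v],1).astype(float)[:,None],K,np.array([float(Z['k1']),0,0,0]))[:,0]
    return np.c_[xy*z[:,None],z]@T[:3,:3].T+T[:3,3]
if r:
    P=R.apply(cl(cv2.erode(r[0]['mask'].astype(np.uint8),np.ones((3,3)))>0))+X
    def model(p):
        az=p[3]; n=np.array([np.sin(np.radians(50))*np.cos(az),np.sin(np.radians(50))*np.sin(az),np.cos(np.radians(50))])
        q=P-p[:3]; t=q@n; rad=np.linalg.norm(q-np.outer(t,n),axis=1); dc=rad-.026; df=t
        return np.where((dc>0)&(df>0),np.hypot(dc,df),np.maximum(dc,df))
    o=least_squares(model,[*win,az],loss='soft_l1',f_scale=.002); print('lamp',o.x[:3].round(4),np.degrees(o.x[3]).round(1),np.median(abs(o.fun)).round(4),len(P))
E
```

```text
0.4744534439909292 [ 0.40962512 -0.19743068  0.2699821 ] 10.45
t 10.45 shift [ 0.07  -0.097 -0.096] turn [-0.004 -0.003 -0.002] deg 0.2 mm 61.0
[(0.7, np.int64(218))]
[]
lamp [ 0.4775 -0.2856  0.191 ] 123.7 0.0004 114
```

View pics/wrist4.png

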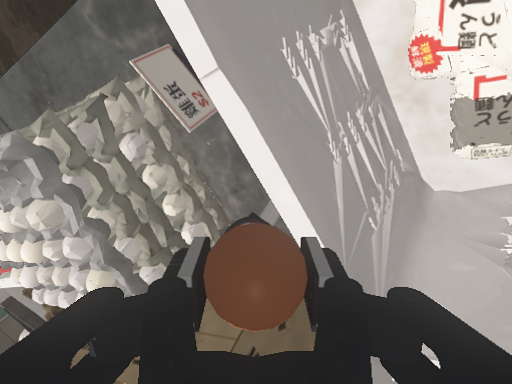

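The egg is unchanged in the grip, and the lamp fit from the wrist camera agrees within 3 mm and 3°. Before approaching I'll check clearance to the crate rim.

```bash
python3 - <<'E'
from fin import *
W=np.array([.4755,-.284,.190])
X,R=target(.02,-30,win=W)
print('R',R.as_matrix().round(2).tolist())
pts=[[x,y,z] for x in(-.036,.036) for y in (0,-.04) for z in(-.011,.011)]+[[x,-.073,z] for x in(-.043,.043) for z in(-.043,.043)]
Q=X+R.apply(pts); print(Q.round(3).tolist())
q=Q-W; t=q@n; rad=np.linalg.norm(q-np.outer(t,n),axis=1); print('lamp t',t.round(3),'rad',rad.round(3))
for c in('top','scene'):
    d=np.load(c+'d.npy'); P,u,v=cloud(c,d,d>0)
    print(c,[(x,P[(abs(P[:,0]-x)<.015)&(P[:,1]<-.1)&(P[:,1]>-.26)&(P[:,2]>.17)&(P[:,2]<.195)][:,1:].min(0).round(3).tolist()) for x in(.36,.4,.43) ])
delta(*target(.045,-30,win=W)); delta(X,R)
E
```

```text
R [[0.44, 0.15, -0.89], [0.78, -0.55, 0.29], [-0.44, -0.82, -0.36]]
[[0.45, -0.294, 0.226], [0.43, -0.287, 0.218], [0.444, -0.272, 0.259], [0.424, -0.265, 0.251], [0.482, -0.237, 0.194], [0.462, -0.231, 0.186], [0.476, -0.215, 0.227], [0.456, -0.209, 0.219], [0.464, -0.268, 0.3], [0.388, -0.243, 0.269], [0.502, -0.201, 0.262], [0.426, -0.176, 0.231]]
lamp t [0.029 0.036 0.066 0.074 0.029 0.036 0.066 0.074 0.086 0.116 0.086 0.116] rad [0.035 0.039 0.039 0.035 0.038 0.041 0.041 0.037 0.072 0.047 0.074 0.049]
top [(0.36, [-0.251, 0.171]), (0.4, [-0.247, 0.17]), (0.43, [-0.245, 0.17])]
scene [(0.36, [-0.247, 0.171]), (0.4, [-0.244, 0.17]), (0.43, [-0.242, 0.174])]
t 10.6 shift [ 0.082 -0.125 -0.127] turn [-0.003  0.003 -0.004] deg 0.3 mm 78.0
t 10.6 shift [ 0.11  -0.163 -0.167] turn [-0.003  0.003 -0.004] deg 0.3 mm 103.0
```

```bash
python3 - <<'E'
from fin import *
W=np.array([.4755,-.284,.190])
D=[]
for c in('top','scene'):
    d=np.load(c+'d.npy'); P,u,v=cloud(c,d,d>0)
    m=(P[:,0]>.28)&(P[:,0]<.6)&(P[:,1]>-.27)&(P[:,1]<-.1)&(P[:,2]>.1)&((P[:,1]>-.252)); 
    # drop lamp itself
    q=P-W; t=q@n; rad=np.linalg.norm(q-np.outer(t,n),axis=1); m&=~((rad<.032)&(t<.008)); D.append(P[m])
P=np.vstack(D); print(len(P),P.max(0))
p=fit(load(),0); q0=np.array(bot.read_state()['q'])
print('rim z near', np.percentile(P[(abs(P[:,0]-.45)<.03)][:,2],[50,90,99]), 'edge y',np.percentile(P[(abs(P[:,0]-.45)<.03)&(P[:,2]>.17)][:,1],[1,5]))
for gap in(.02,.045,.12):
  for spin in (-30,-45,-60,-70,-80,-90,-100):
    X,R=target(gap,spin,win=W); o=ik(X,R,p,[q0])
    L=R.inv().apply(P-X)  # crate points in tool frame
    # boxes: fingers (x +-.036, y -.07..0, z +-.011), body (x +-.043,y -.25..-.073, z +-.043)
    def bd(lo,hi): return np.linalg.norm(np.maximum(0,np.maximum(np.array(lo)-L,L-np.array(hi))),axis=1).min()
    df=min(bd([.018,-.073,-.011],[.036,0,.011]),bd([-.036,-.073,-.011],[-.018,0,.011])); db=bd([-.043,-.25,-.043],[.043,-.073,.043])
    print(gap,spin,'x.z',R.as_matrix()[2,0].round(2),'finger clr',df.round(4),'body',db.round(4), None if o is None else (o[1].round(2),np.minimum(o[1]-LO,HI-o[1]).min().round(2)))
E
```

```text
3887 [ 0.59989269 -0.10046496  0.19689585]
rim z near [0.18092729 0.18783254 0.19102071] edge y [-0.24432622 -0.2414119 ]
0.02 -30 x.z -0.44 finger clr 0.0 body 0.0552 (array([-0.24, -0.18,  2.23, -0.69,  0.9 , -1.  ]), np.float64(0.34))
0.02 -45 x.z -0.27 finger clr 0.001 body 0.058 (array([-0.3 , -0.22,  2.24, -0.57,  0.83, -0.9 ]), np.float64(0.33))
0.02 -60 x.z -0.07 finger clr 0.0063 body 0.0589 (array([-0.37, -0.26,  2.26, -0.44,  0.76, -0.81]), np.float64(0.31))
0.02 -70 x.z 0.06 finger clr 0.0107 body 0.0549 (array([-0.41, -0.28,  2.28, -0.35,  0.7 , -0.76]), np.float64(0.29))
0.02 -80 x.z 0.19 finger clr 0.0143 body 0.0502 (array([-0.46, -0.31,  2.31, -0.25,  0.65, -0.71]), np.float64(0.26))
0.02 -90 x.z 0.32 finger clr 0.0152 body 0.0472 (array([-0.5 , -0.34,  2.33, -0.15,  0.59, -0.66]), np.float64(0.24))
0.02 -100 x.z 0.44 finger clr 0.0109 body 0.0463 (array([-0.54, -0.36,  2.36, -0.05,  0.53, -0.62]), np.float64(0.21))
0.045 -30 x.z -0.44 finger clr 0.0107 body 0.0779 (array([-0.2 , -0.23,  2.24, -0.68,  0.95, -1.01]), np.float64(0.33))
0.045 -45 x.z -0.27 finger clr 0.
[... 806 characters left out ...]
-45 x.z -0.27 finger clr 0.078 body 0.1432 (array([-0.17, -0.4 ,  2.25, -0.53,  1.05, -0.88]), np.float64(0.32))
0.12 -60 x.z -0.07 finger clr 0.077 body 0.1376 (array([-0.24, -0.45,  2.27, -0.43,  0.98, -0.77]), np.float64(0.3))
0.12 -70 x.z 0.06 finger clr 0.0732 body 0.1351 (array([-0.29, -0.49,  2.29, -0.35,  0.93, -0.7 ]), np.float64(0.28))
0.12 -80 x.z 0.19 finger clr 0.0703 body 0.1338 (array([-0.34, -0.52,  2.32, -0.28,  0.87, -0.62]), np.float64(0.25))
0.12 -90 x.z 0.32 finger clr 0.0684 body 0.1325 (array([-0.38, -0.56,  2.34, -0.2 ,  0.82, -0.55]), np.float64(0.23))
0.12 -100 x.z 0.44 finger clr 0.0677 body 0.13 (array([-0.43, -0.6 ,  2.38, -0.13,  0.77, -0.48]), np.float64(0.19))
```

A jaw pose turned 50° further about the egg's axis (spin -80) clears the crate by 14 mm. I'll make that turn while still far out.

```bash
python3 - <<'E'
from fin import *
W=np.array([.4755,-.284,.190])
delta(*target(.12,-80,win=W))
E
```

```text
t 10.6 shift [ 0.01   0.    -0.006] turn [ 0.5   -0.684 -0.718] deg 50.0 mm 5.0
```

Request:
play_rows --motion '[[[0,0,0],[0.06,-0.08,-0.09]],[[0,0,0],[0.13,-0.17,-0.18]],[[0,0,0],[0.2,-0.27,-0.29]],[[0,0,0],[0.28,-0.38,-0.4]],[[0.01,0,0],[0.36,-0.49,-0.51]],[[0.01,0,0],[0.43,-0.59,-0.62]],[[0.01,0,-0.006],[0.48,-0.66,-0.69]],[[0.01,0,-0.006],[0.5,-0.684,-0.718]],[[0.01,0,-0.006],[0.5,-0.684,-0.718]]]'

```text
time: 11.72
tool_pos: [0.4149, -0.1973, 0.2695]
tcp_rot: [-1.973, -0.591, 0.086]
wrist_force: [-0.9, -0.0, -0.3]
width: 0.47
```

```bash
python3 - <<'E'
from fin import *
W=np.array([.4755,-.284,.190])
log(); delta(*target(.045,-80,win=W))
s=bot.read_state(); print(s['q'].round(2),s['width'])
E
```

```text
t 11.725 shift [ 0.087 -0.115 -0.119] turn [-0.001 -0.002 -0.001] deg 0.1 mm 75.0
[-0.34 -0.52  2.32 -0.27  0.87 -0.63] 0.4701517581545281
```

Request:
play_rows --motion '[[[0.015,-0.02,-0.02],[0,0,0]],[[0.035,-0.045,-0.05],[0,0,0]],[[0.055,-0.075,-0.08],[0,0,0]],[[0.075,-0.1,-0.105],[0,0,0]],[[0.087,-0.115,-0.119],[0,0,0]],[[0.087,-0.115,-0.119],[0,0,0]],[[0.087,-0.115,-0.119],[0,0,0]]]'

```text
time: 12.6
tool_pos: [0.4498, -0.2433, 0.222]
tcp_rot: [-1.973, -0.59, 0.085]
wrist_force: [-0.2, -0.3, 0.4]
width: 0.472
```

```bash
python3 - <<'E'
from fin import *
W=np.array([.4755,-.284,.190])
log(); delta(*target(.02,-80,win=W))
for c in('scene','top','wrist'):
    im,d=cams.read_camera(c); np.save(c+'5d.npy',d); save(c+'5',im)
    u0={'scene':(110,100,230,230),'top':(320,140,420,260),'wrist':(0,0,512,384)}[c]
    f=1 if c=='wrist' else 4
    save(c+'5c',cv2.resize(im[u0[1]:u0[3],u0[0]:u0[2]],None,fx=f,fy=f,interpolation=cv2.INTER_CUBIC))
    for l in('brown_egg','lamp_head'):
        r=cams.regions_of(c,l); print(c,l,[(x['conf'],int(x['mask'].sum())) for x in r])
        if r: np.save(f'{c}5_{l}.npy',r[0]['mask'])
E
```

```text
t 12.6 shift [ 0.028 -0.038 -0.04 ] turn [-0.001 -0.001 -0.   ] deg 0.1 mm 25.0
scene brown_egg []
scene lamp_head [(0.83, 460)]
top brown_egg []
top lamp_head [(0.78, 476)]
wrist brown_egg []
wrist lamp_head [(0.76, 562)]
```

View pics/scene5c.png

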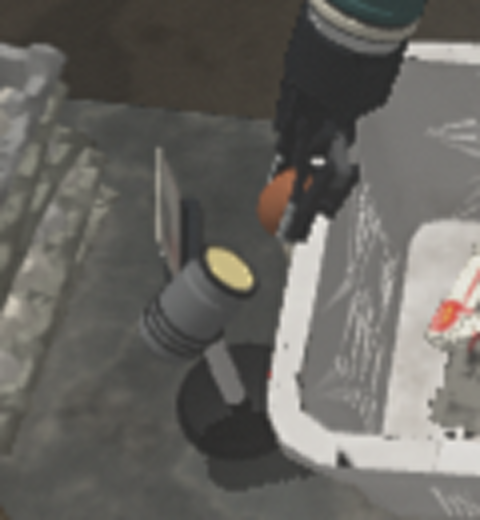

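View pics/top5c.png

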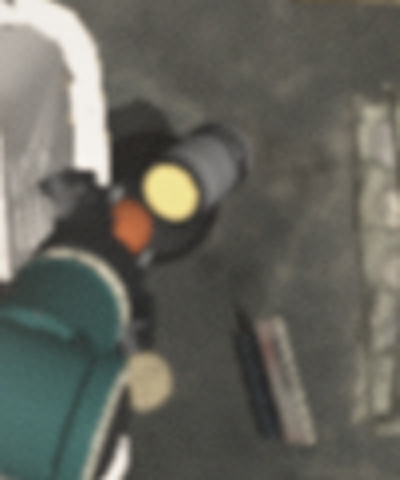

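View pics/wrist5c.png

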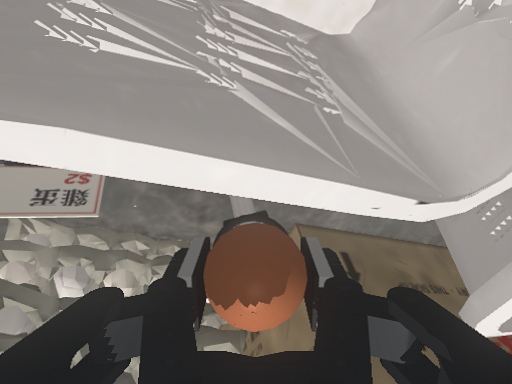

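The egg hangs in front of the window and still looks the same in the grip. In the top crop the egg is at (130,225) and the window at (170,192), in line with the head. I'll check this with depth in the fixed cameras' own frame.

```bash
cat > chk.py <<'E'
from fin import *
def check(tag,s):
    R=Ro.from_rotvec(s['tcp_rot']); X=np.array(s['tool_pos'])
    cg=X+R.apply(c); a=R.apply(ax); print('FK egg girth',cg.round(4),'axis',a.round(3),'vs n',n.round(3))
    for cam in('scene','top'):
        im=cv2.imread(f'pics/{cam}{tag}.png'); d=np.load(f'{cam}{tag}d.npy')
        P,u,v=cloud(cam,d,d>0); g=im[v,u].astype(int)
        m=(np.linalg.norm(P-cg,axis=1)<.04)&(g[:,2]-g[:,0]>40)&(g[:,2]-g[:,1]>35)
        E=P[m]
        def f(p):
            q=E-p; t=q@a; rad2=(q**2).sum(1)-t**2; sc=np.where(t>0,.033,.027)
            return (np.sqrt(rad2/.021**2+(t/sc)**2)-1)*.021
        o=least_squares(lambda p:np.r_[f(p),(p-cg)*.2],cg,loss='soft_l1',f_scale=.002)
        L,_,_=cloud(cam,d,np.load(f'{cam}{tag}_lamp_head.npy'))
        def model(p):
            az=p[3]; nn=np.array([np.sin(np.radians(50))*np.cos(az),np.sin(np.radians(50))*np.sin(az),np.cos(np.radians(50))])
            q=L-p[:3]; t=q@nn; rad=np.linalg.norm(q-np.outer(t,nn),axis=1); dc=rad-.026
            return np.where((dc>0)&(t>0),np.hypot(dc,t),np.maximum(dc,t))
        l=least_squares(model,[.4755,-.284,.19,az],loss='soft_l1',f_scale=.002)
        az2=l.x[3]; nn=np.array([np.sin(np.radians(50))*np.cos(az2),np.sin(np.radians(50))*np.sin(az2),np.cos(np.radians(50))])
        rel=o.x-.027*a-l.x[:3]
        print(cam,'egg px',m.sum(),'egg',o.x.round(4),'rms',np.sqrt(np.mean(f(o.x)**2)).round(4),'lamp',l.x[:3].round(4),np.degrees(az2).round(1),'gap',(rel@nn).round(4),'lateral xyz',(rel-(rel@nn)*nn).round(4),'axis err deg',np.degrees(np.arccos(min(1,a@nn))).round(1))
E
python3 -c "
from chk import *
check('5',bot.read_state())"
```

```text
FK egg girth [ 0.4432 -0.2395  0.2362] axis [-0.45   0.619  0.644] vs n [-0.45   0.62   0.643]
scene egg px 65 egg [ 0.4436 -0.2354  0.2358] rms 0.0017 lamp [ 0.4747 -0.2823  0.1886] 126.8 gap 0.0463 lateral xyz [ 0.0023  0.0017 -0.    ] axis err deg 0.6
top egg px 89 egg [ 0.4434 -0.239   0.2356] rms 0.0019 lamp [ 0.476  -0.2832  0.188 ] 123.5 gap 0.0456 lateral xyz [-0.0012 -0.0017  0.0009] axis err deg 1.9
```

Everything agrees: gap about 46 mm, lateral offset 3 mm or less, axis within 2°. I'll move in the last 25 mm.

Request:
play_rows --motion '[[[0.006,-0.008,-0.008],[0,0,0]],[[0.014,-0.018,-0.019],[0,0,0]],[[0.021,-0.028,-0.03],[0,0,0]],[[0.026,-0.036,-0.038],[0,0,0]],[[0.028,-0.038,-0.04],[0,0,0]],[[0.028,-0.038,-0.04],[0,0,0]],[[0.028,-0.038,-0.04],[0,0,0]],[[0.028,-0.038,-0.04],[0,0,0]]]'

```text
time: 14.05
tool_pos: [0.461, -0.2585, 0.206]
tcp_rot: [-1.973, -0.591, 0.085]
wrist_force: [0.3, -0.9, -0.3]
width: 0.471
```

```bash
python3 - <<'E'
from fin import *
W=np.array([.4755,-.284,.190])
delta(*target(.02,-80,win=W)); s=bot.read_state(); print(s['wrist_force'],s['width'],abs(s['joint_vel']).max())
for cam in('scene','top','wrist'):
    im,d=cams.read_camera(cam); np.save(cam+'6d.npy',d); save(cam+'6',im)
    if cam!='wrist':
        r=cams.regions_of(cam,'lamp_head'); np.save(f'{cam}6_lamp_head.npy',r[0]['mask'])
        u0={'scene':(110,100,230,230),'top':(320,140,420,260)}[cam]
        save(cam+'6c',cv2.resize(im[u0[1]:u0[3],u0[0]:u0[2]],None,fx=4,fy=4,interpolation=cv2.INTER_CUBIC))
from chk import check
check('6',bot.read_state())
E
```

```text
t 14.05 shift [-0. -0.  0.] turn [-0.001 -0.001 -0.001] deg 0.1 mm 0.0
[ 0.26640292 -0.86054815 -0.26838006] 0.47096428577819316 0.002666260413522299
FK egg girth [ 0.4544 -0.2547  0.22  ] axis [-0.45   0.619  0.644] vs n [-0.45   0.62   0.643]
scene egg px 58 egg [ 0.4552 -0.2517  0.2189] rms 0.0015 lamp [ 0.4787 -0.2793  0.1882] 118.2 gap 0.02 lateral xyz [-0.0042 -0.0026  0.0004] axis err deg 6.0
top egg px 76 egg [ 0.4535 -0.2533  0.2207] rms 0.0017 lamp [ 0.4744 -0.2844  0.1879] 126.8 gap 0.0227 lateral xyz [0.0017 0.0004 0.0008] axis err deg 0.6
```

View pics/scene6c.png

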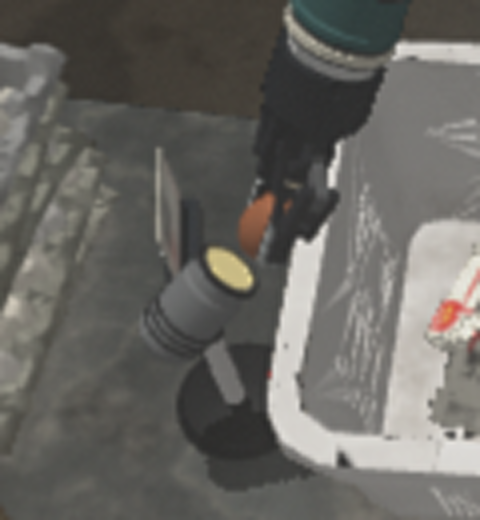

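View pics/top6c.png

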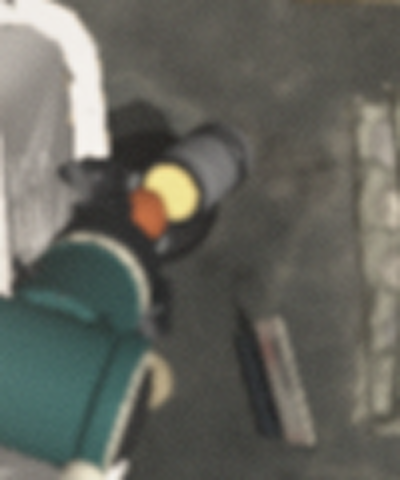

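View pics/wrist6.png

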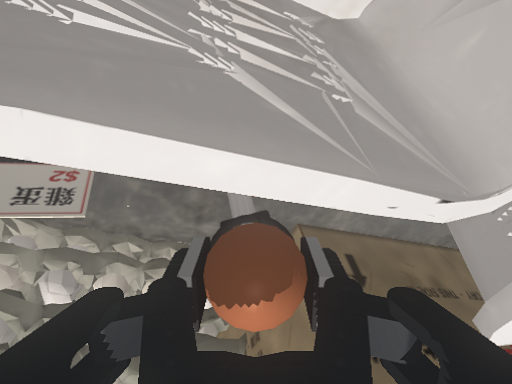

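The egg sits in front of the window and clear of it, with no contact force. The earlier, less obstructed fits agree with this pose, so I'm handing in.

```bash
python3 -c "
from h import *
print(bot.finish_job()); s=bot.read_state(); print(s['time'],s['tool_pos'],s['width'])"
```

```text
the job is handed in; nothing more can be done
None
the job is handed in; nothing more can be done
```

I lifted the brown egg out of its cup and tilted it so its big end points into the lamp window. I handed the job in at about 14.3 s, with the arm holding the egg still there.

**Last checks:**
- **Position:** the gap to the window is 20–23 mm. The arm's own pose puts the egg at the planned point, 20 mm from the window centre. The top camera shows it about 2 mm off centre.
- **Tilt:** the egg's axis is within about 1° of the window's direction by the top camera. The lamp's heading itself varied by a few degrees (124–127°) between views.
- **Contact:** the wrist force was about 1 N or less, and the grip opening stayed at about 40 mm throughout, with no sign of slip.
- **Other objects:** the white egg was still in its cup after the lift. Nothing in the pictures or forces suggested that the pepper jar, price card or tape roll was touched, but I did not re-measure where they stand.

**One disagreement:** the last scene-camera fit put the egg about 5 mm off centre and 6° off axis. By then the gripper stood close by the lamp in that view. The same camera, 25 mm further out, gave 3 mm and 0.6°, so I trusted the other measurements.

My first planned grip angle would have put a finger into the crate rim. I turned the gripper 50° about the egg's axis before moving in, which left about 14 mm of estimated clearance.

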